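Rock the tight stopper out of the soap jar

ROBOT

A 7-joint arm with a two-finger parallel gripper is mounted at the origin on the work surface. World frame = base frame: x ahead of the robot, y to its left, z up, the work surface at z = 0. Lengths are in m, angles in rad, forces in N, time in s.
With the tool pointing down it reaches from about 0.4 to 0.875 m from the base axis. Payload 19.3 kg.
Tool frame: the origin (TCP) lies at the very end of the fingers, on their centre line; the grasp point (between the pads) lies 19 mm behind it; z points along the fingers, y is the direction in which the jaws open and shut (so a half turn about z gives the same grasp; the last joint's range is limited). The gripper opens to 85 mm and grips with 20 to 120 N. Pads are 22 mm wide; open, the fingers measure 114 mm over their backs; the gripper's body (76 mm by 85 mm) begins 54 mm behind the grasp point. The pads swing forward as they close: fully open they stand 13 mm farther back than shut.
Start: joints at [1.258, 0.521, -0.036, 1.599, 0.021, 1.021, -0.113], TCP at [0.15, -0.607, 0.231] pointing down, gripper open.
Joint ranges: [-2.91, 2.91], [-0.3, 2.13], [-1.5, 1.42], [0.17, 2.43], [-1.26, 4.41], [0.16, 1.93], [-2.52, 2.52]. Speed limits (rad/s): [1.89, 1.89, 2.39, 2.39, 3.01, 3.01, 3.01].

INTERFACE

Orientations are given as [roll, pitch, yaw] about the fixed x, y, z axes, in that order (R = Rz(yaw) Ry(pitch) Rx(roll)).
In Python, from workcell import bot gives the robot as it stands.
- The arm moves only by the tool carry_out, never from a script. Its argument "targets" is a list of rows, each a list of 7 numbers: the shift along the tool's x, y, z in mm, then the turn, a rotation vector about the tool's x, y, z in units of 6 degrees (1.0 is 6 degrees), then the closure in counts, from 0 (fully open) to 255 (shut). A call has 1 to 5 rows; each row shifts and turns the commanded pose from where the row before left it, along the tool's axes as they then stand; what a row does not reach is not made up. A row lasts 1/12 s, in which the tool goes at most 41.7 mm and 7.16 degrees, less where a joint would pass 70% of its speed; a pose out of reach is approached as far as the arm can. A call is refused whole if a number of a shift passes 41.7 or a number of a turn 1, either way. A call with a gripper value outside its range is refused whole. The fingers move at their own pace and stop on an object; "force" is the grip in N (left out, the last holds). Time passes only in rows, so rows that do not move let the fingers close. It gives the time, the measured TCP pose, the force and the opening at its end, in the units of the state.
- bot.observe(): the state, without advancing time (a new reading comes with each control period).
- bot.grab_frame(name): name is "side" or "top" or "wrist"; returns a dict with "color" (480x640x3 uint8, red, green, blue), "z_map" (480x640 float32, m along the optical axis (not along the pixel's ray), 0 where there is no reading), "K" (3x3 intrinsics, pixels), "k1" (the pictures are not rectified: a ray, as slopes to the right and down, at radius r is drawn at 1 + k1 r^2 times it, then the intrinsics apply), "cam_to_world" (4x4, takes a point from camera to world coordinates); the wrist camera has in their place "T_tool_cam" (4x4, takes a point from camera to tool coordinates, whose origin is the TCP and whose axes are the flange's). Camera axes: x right, y down, z forward; pixel columns grow to the right and rows downward; lengths in m; the calibration is good to about 2 mm. A picture is of the moment at which its call begins: read the wrist's pose just before it.
- bot.job_done(): hands the job in, once; it reports no verdict.
The state is a dict: "clock": time; "qpos": joint angles; "qd": joint speeds; "joint_efforts": joint torques, N m; "position": TCP position; "tool_rot": TCP orientation; "force": force on the tool from outside, world axes, zero at the start; "moment": the same for the moment, N m; "grip_width": finger opening in m.
Only numpy, scipy, OpenCV 4.12 (cv2) and the standard library are available. Lean on these libraries where they do the work, as an engineer would, in place of code of your own. Each camera call takes 0.05 s, during which the arm holds its last target. There are 200 camera calls.

TASK

The stopper in the glass soap jar is jammed: rock it side to side while easing it upwards until it comes out of the neck, without lifting the jar out of its bamboo caddy. Then set the stopper down, without dropping it, upright with its grip on top, in the middle of the empty blue soap dish and let go. Leave the white dish with soap, the star mold, the beaker and the tub where they are.

Things in the scene. Friction and masses are not known exactly. Their poses are not given: they have to be found in the camera images.
- stopper_grip (a point): Centre of the stopper's upright wooden grip block (24 mm along x, 26 mm along y, 46 mm high), the part to take hold of; z points up out of the jar. A flange 46 x 42 mm, 5 mm thick, lies under the grip: its underside is 28 mm below this point and rests on the jar's rim at the start.
- jar_mouth (a point): Centre of the jar's rim; z up, x is the direction side to side in which the stopper tapers and is to be rocked. The square glass jar, 84 x 84 mm, 106 mm high to this rim (its top 26 mm a steel neck 60 x 48 mm), holds small soaps, weighs about 1.6 kg (13 to 18 N, varies) and stands loose in its caddy.
- jar_neck (a point): Centre of the jar's neck 8 mm below the rim, axes as jar_mouth, 36 mm below the seated grip's centre. Here two sprung rubber lips, 15 mm from the axis on the +x and -x sides, grip the plug by friction, 25 to 40 N when seated against a straight pull: more than the jar's weight, so the jar would come up too. The hold weakens as the plug rises and ends 24 mm up.
- jar: The jar; origin under its centre, z up. How its stopper yields: tilting it about the neck centre, about the jar's y axis, makes the lip on the rising side slip; 0.14 rad either way is free. A swing may rise by up to 15 mm x tilt change (rad) without pulling much on the jar. When it has risen enough (differs each time) a straight pull well under the jar's weight frees it.
- caddy_top (a point): Centre of the top of the bamboo caddy fixed on the shelf: outside 108 x 108 mm, 40 mm high, walls 10 mm, a square well 88 mm wide with a floor 8 mm above the shelf, in which the jar stands.
- blue_dish_floor (a point): Centre of the flat inner floor of the empty blue ceramic soap dish, loose, 300 g; outside 110 (x) x 85 (y) mm, floor 6 mm above the shelf, inside 98 x 73 mm, rim 9 mm above its floor. It may lie to the left or to the right of the jar.
- stopper: The whole stopper, about 100 g; origin at the centre of the plug's flat foot, 60 mm below the grip's centre, z up. The cork-coloured wedge plug is 32 mm deep below the flange, 27 mm wide along y; along x it tapers from 31.6 mm under the flange to 25.2 mm at the foot. At the start its axes match the jar's; the neck is oblong, so it cannot be twisted.
- blue_dish: The blue dish; origin under its centre.
- soap_dish_mid (a point): Middle of the white soap dish with a pink soap on it, 110 x 85 mm, 30 mm high; leave alone.
- star_mold_mid (a point): Middle of the yellow silicone star mold, about 95 mm across, 24 mm high; leave alone.
- beaker_mid (a point): Middle of the glass beaker, 64 mm wide, 90 mm high; leave alone.
- tub_mid (a point): Middle of the white lidded tub with blue lid, 126 x 96 mm, 65 mm high; leave alone.
Not all that is in view belongs to the job. Of the things that look like the stopper, the middle-sized one is meant.

How it is judged:
On the way, in this order (a step that is already met when the one before it is completed fails the run):
1. the stopper is rocked: it leans at least 2 degrees while still in the neck (angle between stopper_grip's own z axis and vertical above 0.035 rad and z of stopper_grip in the frame of jar_mouth below 0.044 m), for 0.05 s.
2. the plug is wholly out of the neck, with the jar still down in its caddy (z of stopper_grip in the frame of jar_mouth above 0.061 m and height (world z) of jar_mouth below 0.122 m and angle between jar_mouth's own z axis and vertical below 0.06 rad), for 0.1 s.
3. the stopper stands on the blue dish while still held by the fingers (set down, not dropped) (contact force between stopper and blue_dish above 0.1 N and contact force between the fingers and stopper above 0.3 N and angle between stopper_grip's own z axis and vertical below 0.25 rad), for 0.04 s.
At the end, for the whole second after the job is handed in: The stopper stands upright (within 0.1 rad), at rest, on the floor of the blue dish within 20 mm of its middle, the dish level; the jar stands in its caddy, upright within 0.06 rad, not raised by 8 mm (contact force between stopper and blue_dish above 0.1 N and horizontal distance between stopper_grip and blue_dish_floor below 0.02 m and z of stopper_grip in the frame of blue_dish_floor above 0.053 m and angle between stopper_grip's own z axis and vertical below 0.1 rad and angle between blue_dish_floor's own z axis and vertical below 0.08 rad and linear speed of stopper below 0.02 m/s and height (world z) of jar_mouth below 0.122 m and angle between jar_mouth's own z axis and vertical below 0.06 rad); the robot touches nothing.
It fails at once if the jar is lifted 8 mm or tipped 0.12 rad (height (world z) of jar_mouth above 0.122 m or angle between jar_mouth's own z axis and vertical above 0.12 rad).
It fails at once if the white soap dish is pushed more than 15 mm (distance of soap_dish_mid from where it was at the start of the episode above 0.015 m).
It fails at once if the star mold is pushed more than 15 mm (distance of star_mold_mid from where it was at the start of the episode above 0.015 m).
It fails at once if the beaker is pushed more than 15 mm (distance of beaker_mid from where it was at the start of the episode above 0.015 m).
It fails at once if the tub is pushed more than 15 mm (distance of tub_mid from where it was at the start of the episode above 0.015 m).
It also fails if it takes over 58 s, if anything falls off the work surface, if the arm or the gripper's body presses on something with over 40 N, if the wrist force passes 120 N, or if a joint passes its speed limit or range.

## Working session

There is one attempt and no reset: what is moved stays moved. The work goes in short steps, Python scripts to look and compute and a tool call to move; the robot and the scene stay as the last step left them, time stands still between calls to the robot, and variables do not carry over. Pictures are saved under pics/ and viewed, about 8 in all and at most 12, crops included, and the job is handed in when it is done.

Besides the shell and the picture viewer there is one more tool, called after "Emit:" in YAML: its name, and indented under it one key for each argument. carry_out: Moves the arm, as the interface text tells. Its arguments: {"type":"object","properties":{"targets":{"type":"array","items":{"type":"array","items":{"type":"number"}}},"force":{"type":"number"}},"required":["targets"]}

```bash
mkdir -p pics; cat > h.py <<'E'
import numpy as np, cv2
from workcell import bot
from scipy.spatial.transform import Rotation as R
def save(f,n): cv2.imwrite(n,f["color"][:,:,::-1])
def rays(f,uv):
    K=f["K"];k=f["k1"];uv=np.atleast_2d(np.array(uv,float))
    return cv2.undistortPoints(uv[:,None],K,np.array([k,0,0,0.]))[:,0]
def Tw(f,s=None):
    if "cam_to_world" in f: return f["cam_to_world"]
    T=np.eye(4);T[:3,3]=s["position"];T[:3,:3]=R.from_euler("xyz",s["tool_rot"]).as_matrix();return T@f["T_tool_cam"]
def plane(f,uv,z,s=None):
    T=Tw(f,s);r=rays(f,uv);d=np.c_[r,np.ones(len(r))]@T[:3,:3].T;o=T[:3,3]
    return o+d*((z-o[2])/d[:,2])[:,None]
def cloud(f,s=None):
    z=f["z_map"];v,u=np.mgrid[:480,:640];r=rays(f,np.c_[u.ravel(),v.ravel()])
    T=Tw(f,s);p=np.c_[r,np.ones(len(r))]*z.reshape(-1,1)
    return (p@T[:3,:3].T+T[:3,3]).reshape(480,640,3)
E
python3 - <<'E'
from h import *
s=bot.observe();print({k:np.round(v,3) for k,v in s.items()})
for n in("top","side"):
    f=bot.grab_frame(n);save(f,f"pics/{n}0.png");np.savez(n+"0.npz",**f);print(n,np.round(f["K"],1),f["k1"],np.round(Tw(f),3))
E
```

```text
{'clock': np.float64(0.0), 'qpos': array([ 1.258,  0.522, -0.036,  1.6  ,  0.021,  1.021, -0.113]), 'qd': array([-0.   ,  0.   , -0.001,  0.   , -0.001, -0.   ,  0.001]), 'joint_efforts': array([ 1.0000e-03, -9.2710e+01,  1.9800e+00, -3.6994e+01,  1.8000e-02,
        8.0000e-03, -0.0000e+00]), 'position': array([ 0.15 , -0.606,  0.231]), 'tool_rot': array([-3.14 ,  0.   ,  0.243]), 'force': array([0.626, 0.072, 0.128]), 'moment': array([0.006, 0.01 , 0.039]), 'grip_width': np.float64(0.086)}
top [[615.5   0.  314.8]
 [  0.  615.5 235.7]
 [  0.    0.    1. ]] 0.06390855500237916 [[ 0.007 -0.992  0.125  0.448]
 [-1.    -0.008 -0.007  0.015]
 [ 0.008 -0.125 -0.992  1.504]
 [ 0.     0.     0.     1.   ]]
side [[590.    0.  312.6]
 [  0.  590.  237.3]
 [  0.    0.    1. ]] -0.0514097973852786 [[-0.885 -0.36   0.296  0.3  ]
 [-0.466  0.667 -0.582  0.668]
 [ 0.012 -0.653 -0.758  0.982]
 [ 0.     0.     0.     1.   ]]
```

View pics/top0.png

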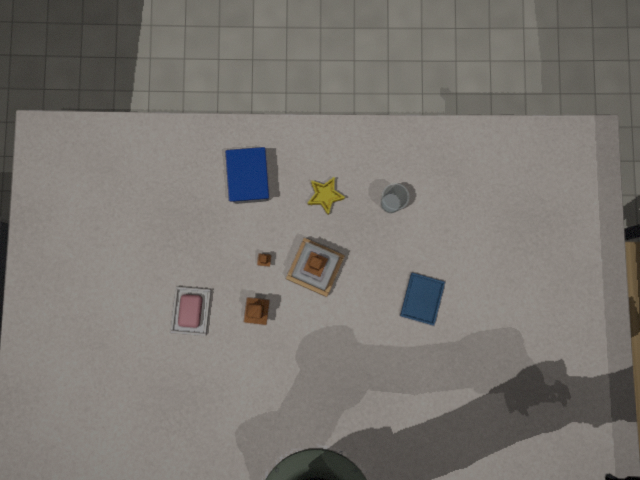

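View pics/side0.png

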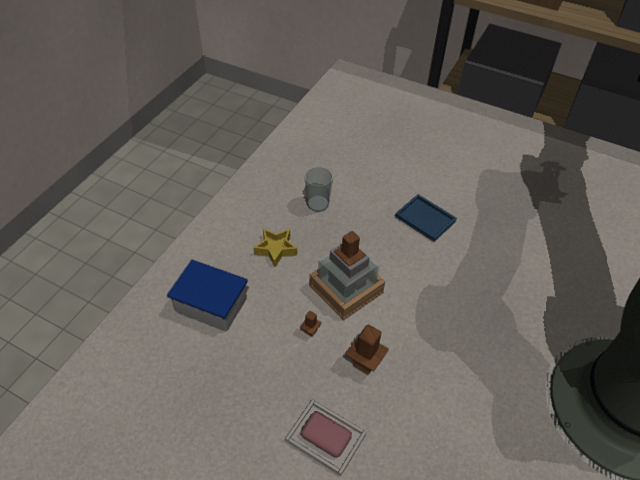

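Top view: jar with stopper at about (317,263), lookalikes at (265,259) small and (257,311) large, and the empty blue dish at (423,298). The side view agrees: stopper (350,245), blue dish (426,217). The dish lies on the robot's right.

```bash
python3 - <<'E'
from h import *
import numpy as np
for n,roi in(("top",(285,350,225,305)),("side",(300,395,225,325))):
    f=dict(np.load(n+"0.npz"));c=f["color"];hsv=cv2.cvtColor(c,cv2.COLOR_RGB2HSV);P=cloud(f)
    # blue dish
    m=((hsv[...,0]>98)&(hsv[...,0]<125)&(hsv[...,1]>90)).astype(np.uint8)
    k,l,st,ce=cv2.connectedComponentsWithStats(m)
    for i in range(1,k):
        if st[i,4]>300:
            h=cv2.findContours((l==i).astype(np.uint8),0,2)[0][0][:,0]
            q=plane(f,h,0.015)[:,:2].astype(np.float32);r=cv2.minAreaRect(q*1000);print(n,"blue",st[i],np.round(r[0],1),np.round(r[1],1),round(r[2],1))
    u0,u1,v0,v1=roi;Q=P[v0:v1,u0:u1].reshape(-1,3)
    for a,b in((.155,.18),(.112,.128),(.108,.128),(.07,.1),(.033,.047)):
        s=Q[(Q[:,2]>a)&(Q[:,2]<b)]
        if len(s)>5:
            r=cv2.minAreaRect((s[:,:2]*1000).astype(np.float32));print(n,a,b,len(s),np.round(np.median(s,0),3),np.round(r[0],1),np.round(r[1],1),round(r[2],1))
E
```

```text
top blue [ 226  147   43   55 2063] [788.9 173. ] [130.2  98.2] 5.2
top blue [ 401  273   43   52 1534] [ 487. -255.] [ 82.9 106.6] 74.8
top 0.155 0.18 123 [0.56  0.005 0.163] [559.9   4.6] [25.4 23.6] 66.3
top 0.112 0.128 335 [0.557 0.006 0.117] [559.9   4.9] [47.2 59.5] 66.7
top 0.108 0.128 416 [0.555 0.004 0.115] [560.    4.6] [47.8 60.2] 67.0
top 0.07 0.1 760 [0.557 0.006 0.087] [560.2   4.6] [84.  84.4] 66.6
top 0.033 0.047 608 [0.551 0.008 0.039] [560.3   4.6] [107.9 108.3] 66.8
side blue [ 396  195   60   46 1454] [ 483.3 -248.7] [ 91.1 110.2] 74.6
side blue [ 167  260   80   59 2720] [801.2 144.2] [132.8 102.8] 4.9
side 0.155 0.18 178 [0.557 0.009 0.164] [557.5   5.7] [26.8 26.7] 66.9
side 0.112 0.128 439 [0.549 0.016 0.117] [557.4   5.9] [51.1 61. ] 64.6
side 0.108 0.128 508 [0.548 0.017 0.116] [557.5   5.4] [52. 62.] 65.0
side 0.07 0.1 1044 [0.545 0.03  0.087] [557.6   5.7] [87.7 87.1] 67.0
side 0.033 0.047 823 [0.536 0.041 0.039] [538.   51.5] [148.3 134.6] 23.2
```

Emit:
carry_out:
  targets:
    - [20, -13, -6, 0, 0, 0, 0]
    - [34, -22, -8, 0, 0, 0, 0]
    - [34, -22, -8, 0, 0, 0, 0]
    - [34, -22, -8, 0, 0, 0, 0]
    - [34, -22, -8, 0, 0, 0, 0]

```text
clock: 0.52
position: [0.2782, -0.4695, 0.2694]
tool_rot: [-3.141, 0.0, 0.242]
force: [2.0, -0.4, 0.5]
grip_width: 0.0853
```

Emit:
carry_out:
  targets:
    - [34, -22, -8, 0, 0, 0, 0]
    - [34, -22, -8, 0, 0, 0, 0]
    - [34, -22, -8, 0, 0, 0, 0]
    - [34, -22, -8, 0, 0, 0, 0]
    - [34, -22, 0, 0, 0, 0, 0]

```text
clock: 0.93
position: [0.4173, -0.322, 0.3027]
tool_rot: [3.14, -0.001, 0.243]
force: [1.3, -0.3, 0.8]
grip_width: 0.0853
```

Emit:
carry_out:
  targets:
    - [34, -22, 0, 0, 0, -0.9, 0]
    - [31, -22, 0, 0, 0, -0.9, 0]
    - [0, 0, 0, 0, 0, -1, 0]
    - [0, 0, 0, 0, 0, -1, 0]
    - [0, 0, 0, 0, 0, -1, 0]

```text
clock: 1.35
position: [0.4659, -0.2622, 0.301]
tool_rot: [-3.141, 0.0, 0.752]
force: [0.5, -0.9, -0.0]
grip_width: 0.0855
```

```bash
cat > d.py <<'E'
from h import *
import sys
s=bot.observe();f=bot.grab_frame("wrist");save(f,sys.argv[1])
print({k:np.round(s[k],3) for k in("clock","qpos","position","tool_rot","force","grip_width")});print(np.round(f["T_tool_cam"],3))
P=cloud(f,s);hsv=cv2.cvtColor(f["color"],cv2.COLOR_RGB2HSV)
m=((hsv[...,0]>98)&(hsv[...,0]<125)&(hsv[...,1]>90)).astype(np.uint8)
k,l,st,ce=cv2.connectedComponentsWithStats(m)
for i in range(1,k):
    if st[i,4]>2000:
        h=cv2.findContours((l==i).astype(np.uint8),0,2)[0][0][:,0]
        r=cv2.minAreaRect((plane(f,h,.015,s)[:,:2]*1000).astype(np.float32));print("blue",st[i],np.round(r[0],1),np.round(r[1],1),round(r[2],1), np.round(np.median(P[l==i],0),3))
Q=P.reshape(-1,3);Q=Q[(f["z_map"].ravel()>0)&(np.hypot(Q[:,0]-.559,Q[:,1]-.005)<.09)]
for a,b in((.155,.175),(.112,.128),(.108,.128),(.07,.1)):
    q=Q[(Q[:,2]>a)&(Q[:,2]<b)]
    if len(q)>30:
        r=cv2.minAreaRect((q[:,:2]*1000).astype(np.float32));print(a,b,len(q),np.round(np.median(q,0),3),np.round(r[0],1),np.round(r[1],1),round(r[2],1))
E
python3 d.py pics/w1.png
```

```text
{'clock': np.float64(1.35), 'qpos': array([ 0.634,  0.319, -0.3  ,  1.739,  0.104,  1.1  , -0.517]), 'position': array([ 0.466, -0.262,  0.301]), 'tool_rot': array([-3.141,  0.   ,  0.752]), 'force': array([ 0.517, -0.901, -0.036]), 'grip_width': np.float64(0.086)}
[[-0.    -0.951 -0.308  0.078]
 [ 1.    -0.     0.    -0.   ]
 [-0.    -0.308  0.951 -0.143]
 [ 0.     0.     0.     1.   ]]
blue [ 265  115  126  120 8061] [ 485.6 -255. ] [ 83.6 108.4] 75.4 [ 0.487 -0.254  0.007]
```

View pics/w1.png

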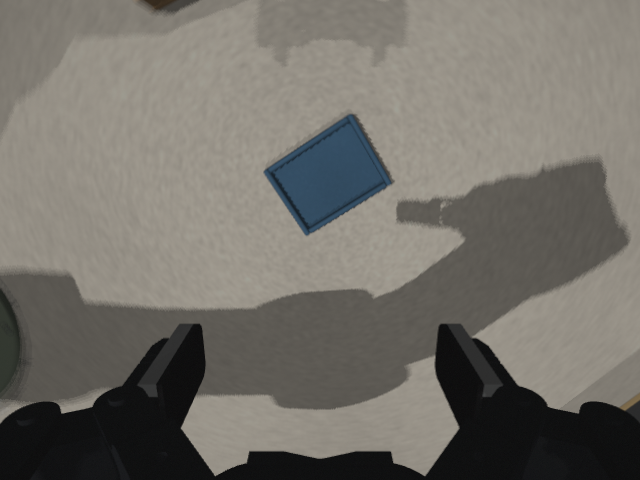

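Wrist view: blue dish at about (328,175), empty, measured at (0.486, -0.255), size and height plausible. Going to the jar.

Emit:
carry_out:
  targets:
    - [25, -17, 0, 0, 0, 0, 0]
    - [33, -23, 0, 0, 0, 0, 0]
    - [33, -23, 0, 0, 0, 0, 0]
    - [33, -23, 0, 0, 0, 0, 0]
    - [33, -23, 0, 0, 0, 0, 0]

```text
clock: 1.82
position: [0.507, -0.0747, 0.3013]
tool_rot: [-3.142, 0.0, 0.742]
force: [0.5, 0.0, 0.0]
grip_width: 0.0853
```

Emit:
carry_out:
  targets:
    - [33, -22, 0, 0, 0, -0.9, 0]
    - [0, 0, 0, 0, 0, -1, 0]
    - [0, 0, 0, 0, 0, -1, 0]
    - [0, 0, 0, 0, 0, -1, 0]
    - [0, 0, 0, 0, 0, 0, 0]

```text
clock: 2.23
position: [0.5163, -0.0378, 0.3011]
tool_rot: [-3.141, 0.0, 1.157]
force: [1.1, 0.1, 0.0]
grip_width: 0.0854
```

```bash
python3 d.py pics/w2.png
```

```text
{'clock': np.float64(2.233), 'qpos': array([ 0.342,  0.308, -0.486,  1.773,  0.159,  1.1  , -0.61 ]), 'position': array([ 0.516, -0.038,  0.301]), 'tool_rot': array([-3.141,  0.   ,  1.157]), 'force': array([1.091, 0.103, 0.004]), 'grip_width': np.float64(0.085)}
[[-0.    -0.951 -0.308  0.078]
 [ 1.    -0.     0.    -0.001]
 [-0.001 -0.308  0.951 -0.143]
 [ 0.     0.     0.     1.   ]]
blue [ 320  325   93   73 5437] [ 486.  -251.7] [ 89.6 107.9] 74.5 [ 0.486 -0.255  0.007]
0.155 0.175 1338 [0.559 0.005 0.165] [558.7   4.5] [26.1 23.8] 66.6
0.112 0.128 3244 [0.556 0.009 0.119] [558.7   4.4] [47.5 60.2] 66.3
0.108 0.128 3244 [0.556 0.009 0.119] [558.7   4.4] [47.5 60.2] 66.3
0.07 0.1 5187 [0.559 0.017 0.089] [558.8   4.5] [83.8 84.4] 66.4
```

View pics/w2.png

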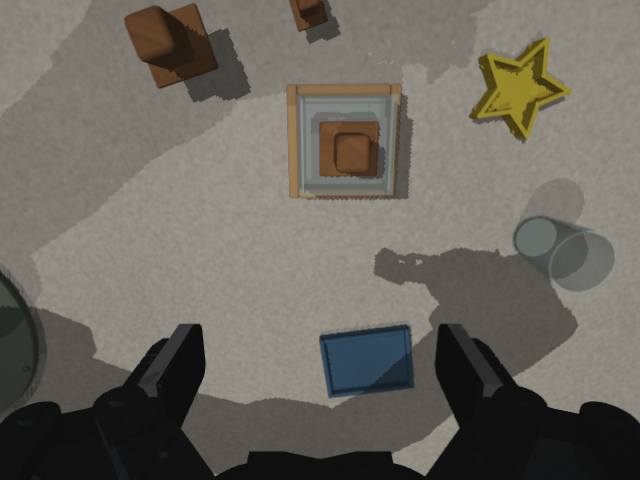

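Wrist view: stopper grip at about (352,152), centred on the jar, with its sides aligned with the image (yaw right); lookalikes top left, dish at (366,360). Measured grip sizes 26×24 mm match.

Emit:
carry_out:
  targets:
    - [28, 11, 10, 0, 0, 0, 0]
    - [28, 11, 20, 0, 0, 0, 0]
    - [0, 0, 35, 0, 0, 0, 0]
    - [0, 0, 35, 0, 0, 0, 0]
    - [0, 0, 0, 0, 0, 0, 0]

```text
clock: 2.7
position: [0.5564, 0.0042, 0.1957]
tool_rot: [-3.134, 0.004, 1.149]
force: [-0.3, 0.2, -0.3]
grip_width: 0.0854
```

Emit:
carry_out:
  targets:
    - [0, 0, 27, 0, 0, 0, 0]
    - [0, 0, 25, 0, 0, 0, 0]
    - [0, 0, 15, 0, 0, 0, 0]
    - [0, 0, 10, 0, 0, 0, 0]
    - [0, 0, 0, 0, 0, 0, 0]

```text
clock: 3.12
position: [0.5589, 0.0041, 0.1239]
tool_rot: [-3.14, 0.001, 1.151]
force: [-0.1, -0.7, -0.1]
grip_width: 0.0855
```

```bash
python3 d.py pics/w3.png
```

```text
{'clock': np.float64(3.117), 'qpos': array([ 0.192,  0.587, -0.424,  1.852,  0.332,  0.774, -0.83 ]), 'position': array([0.559, 0.004, 0.124]), 'tool_rot': array([-3.140e+00,  1.000e-03,  1.151e+00]), 'force': array([-0.099, -0.701, -0.086]), 'grip_width': np.float64(0.086)}
[[-0.    -0.951 -0.308  0.078]
 [ 1.    -0.     0.    -0.001]
 [-0.001 -0.308  0.951 -0.143]
 [ 0.     0.     0.     1.   ]]
0.155 0.175 12175 [0.56  0.008 0.165] [558.8   4.9] [ 26.9 113.7] 65.6
0.112 0.128 10568 [0.566 0.014 0.119] [558.6   4.4] [49.5 60.3] 66.3
0.108 0.128 11025 [0.566 0.015 0.119] [558.5   4.4] [49.6 60.4] 66.6
0.07 0.1 13059 [0.572 0.03  0.089] [558.5   4.2] [85.5 84.4] 66.6
```

View pics/w3.png

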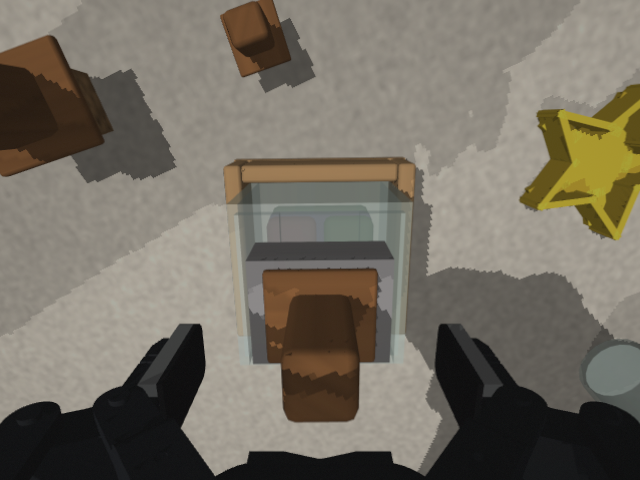

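The grip is centred between the fingers (column 320). Closing.

Emit:
carry_out:
  targets:
    - [0, 0, 0, 0, 0, 0, 255]
    - [0, 0, 0, 0, 0, 0, 255]
    - [0, 0, 0, 0, 0, 0, 255]
    - [0, 0, 0, 0, 0, 0, 255]
    - [0, 0, 0, 0, 0, 0, 255]
  force: 80

```text
clock: 3.58
position: [0.5594, 0.0044, 0.1247]
tool_rot: [3.141, -0.0, 1.154]
force: [-0.3, -0.5, 1.0]
grip_width: 0.0254
```

Emit:
carry_out:
  targets:
    - [0, 0, 0, 0, 0, 0, 255]
    - [0, 0, 0, 0, 0, 0, 255]
    - [0, 0, 0, 0, 0, 0, 255]
    - [0, 0, 0, 0, 0, 0, 255]

```text
clock: 3.92
position: [0.5594, 0.0045, 0.1249]
tool_rot: [3.141, -0.0, 1.154]
force: [-3.2, -0.3, 8.2]
grip_width: 0.0232
```

Emit:
carry_out:
  targets:
    - [0, 0.8, -0.4, 0.4, 0, 0, 255]
    - [0, 0.8, -0.4, 0.4, 0, 0, 255]
    - [0, 0.8, -0.4, 0.4, 0, 0, 255]
    - [0, 0, 0, 0, 0, 0, 255]
    - [0, 0, 0, 0, 0, 0, 255]

```text
clock: 4.33
position: [0.5623, 0.0034, 0.1274]
tool_rot: [-3.017, -0.001, 1.153]
force: [-9.7, -1.8, 33.0]
grip_width: 0.0229
```

```bash
cat > s.py <<'E'
from h import *
s=bot.observe();M=R.from_euler("xyz",s["tool_rot"]).as_matrix();z=-M[:,2]
g=s["position"]+.018*z
J=np.array([.5590,.0045,.106]);jx=np.array([.917,-.398,0])
a=np.arcsin(z@jx);d=s["position"]-J
print("tilt",round(a,3),"pivot along axis mm",round(1e3*d@z,2),"perp mm",np.round(1e3*(d-(d@z)*z)@jx,2),"F",np.round(s["force"],1),"M",np.round(s["moment"],2),"grip",round(s["grip_width"],4),"t",round(s["clock"],2))
E
python3 s.py
```

```text
tilt 0.125 pivot along axis mm 21.65 perp mm 0.74 F [-9.7 -1.8 33. ] M [-0.48  1.99  0.13] grip 0.0229 t 4.33
```

Upward force on the tool: the flange edge bears on the rim as it tilts (23 mm × 0.125 ≈ 2.9 mm), pressing the jar down, which is harmless. Swinging back with more rise.

Emit:
carry_out:
  targets:
    - [0, -1.2, -0.9, -0.6, 0, 0, 255]
    - [0, -1.2, -0.9, -0.6, 0, 0, 255]
    - [0, -1.3, -0.9, -0.6, 0, 0, 255]
    - [0, -1.3, -0.8, -0.6, 0, 0, 255]
    - [0, 0, 0, 0, 0, 0, 255]

```text
clock: 4.75
position: [0.5563, 0.0059, 0.1297]
tool_rot: [3.012, 0.0, 1.156]
force: [5.8, -2.9, -7.6]
grip_width: 0.0229
```

```bash
python3 s.py
```

```text
tilt -0.13 pivot along axis mm 23.9 perp mm 0.02 F [ 5.8 -2.9 -7.6] M [-0.59 -0.94 -0.09] grip 0.0229 t 4.75
```

Emit:
carry_out:
  targets:
    - [0, 1.5, -0.8, 0.6, 0, 0, 255]
    - [0, 1.5, -0.8, 0.6, 0, 0, 255]
    - [0, 1.6, -0.8, 0.6, 0, 0, 255]
    - [0, 1.6, -0.8, 0.6, 0, 0, 255]
    - [0, 0, 0, 0, 0, 0, 255]

```text
clock: 5.17
position: [0.5633, 0.0032, 0.1328]
tool_rot: [-3.008, -0.002, 1.152]
force: [-11.8, 5.7, 19.8]
grip_width: 0.0232
```

```bash
python3 s.py
```

```text
tilt 0.133 pivot along axis mm 27.15 perp mm 0.88 F [-11.8   5.7  19.8] M [1.49 3.18 0.15] grip 0.0232 t 5.17
```

```bash
python3 d.py pics/w4.png | tail -4; python3 - <<'E'
from h import *
f=bot.grab_frame("side");save(f,"pics/s4.png");w=cv2.imread("pics/w4.png")[160:480,160:480];a=cv2.imread("pics/s4.png")[190:330,290:410]
cv2.imwrite("pics/c4.png",np.hstack([cv2.resize(w,(400,400)),cv2.resize(a,(343,400))]))
E
```

```text
0.155 0.175 10227 [0.57  0.006 0.172] [574.4  -1.5] [26.5 70.4] 64.3
0.112 0.128 5629 [0.574 0.018 0.116] [561.8  11.8] [34.6 60.5] 67.7
0.108 0.128 6026 [0.573 0.018 0.116] [561.8  11.9] [34.7 60.5] 67.7
0.07 0.1 11447 [0.579 0.031 0.089] [558.4   5.4] [84.4 84.5] 66.5
```

View pics/c4.png

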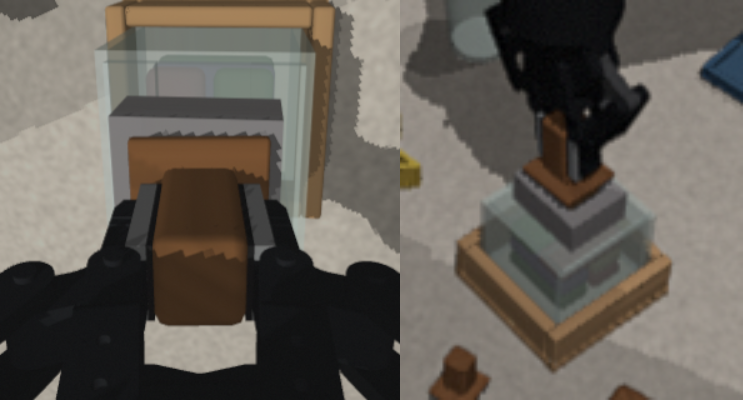

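```bash
cat > fl.py <<'E'
from h import *
s=bot.observe();f=bot.grab_frame("wrist");P=cloud(f,s);hsv=cv2.cvtColor(f["color"],cv2.COLOR_RGB2HSV)
jx=np.array([.917,-.398]);jy=np.array([.398,.917]);d=P[...,:2]-[.559,.0045];X=1e3*d@jx;Y=1e3*d@jy;Z=1e3*P[...,2]
br=(hsv[...,0]<18)&(hsv[...,1]>110)&(f["z_map"]>0)
def fit(m,n):
    x,z=X[m],Z[m]
    if len(x)<50: print(n,len(x));return
    p=np.polyfit(x,z,1);r=z-np.polyval(p,x);k=abs(r)<2;p=np.polyfit(x[k],z[k],1);print(n,k.sum(),"slope",round(p[0],3),"z at axis",round(p[1],2),"x",np.round(np.percentile(x,[2,98]),1),"y",np.round(np.percentile(Y[m],[2,98]),1))
fit(br&(abs(X)<25)&(Y>15)&(Y<19.5)&(Z>114),"flange")
fit(br&(abs(X)<20)&(abs(Y)<13)&(Z>155),"grip top")
fit(~br&(abs(X)<30)&(Y>21.5)&(Y<23.5)&(Z>100)&(Z<125),"rim")
fit(~br&(abs(X)<40)&(Y>28)&(Y<40)&(Z>70)&(Z<100),"shoulder")
E
python3 fl.py; python3 s.py
```

```text
flange 1158 slope -0.132 z at axis 127.67 x [-19.4  23.2] y [15.1 19.4]
grip top 4056 slope -0.11 z at axis 173.2 x [-3.6 18.4] y [-10.   12.9]
rim 610 slope -0.01 z at axis 115.09 x [-28.6  27.8] y [21.5 23.5]
shoulder 4088 slope -0.011 z at axis 89.06 x [-38.3  38.5] y [28.2 39.8]
tilt 0.13 pivot along axis mm 26.84 perp mm -0.3 F [-6.6  3.9  7.3] M [0.91 1.45 0.01] grip 0.0225 t 5.32
```

Stopper is tilted 0.13 rad and has risen about 8 mm; jar level and down. Continuing.

Emit:
carry_out:
  targets:
    - [0, -1.8, -0.9, -0.6, 0, 0, 255]
    - [0, -1.8, -0.9, -0.6, 0, 0, 255]
    - [0, -1.9, -0.9, -0.6, 0, 0, 255]
    - [0, -1.9, -0.9, -0.6, 0, 0, 255]
    - [0, 0, 0, 0, 0, 0, 255]

```text
clock: 5.73
position: [0.5545, 0.0065, 0.136]
tool_rot: [3.015, 0.001, 1.156]
force: [3.4, 0.2, -13.4]
grip_width: 0.0231
```

```bash
python3 s.py; python3 fl.py
```

```text
tilt -0.126 pivot along axis mm 30.4 perp mm -1.12 F [  3.4   0.2 -13.4] M [-0.02  0.01 -0.02] grip 0.0231 t 5.73
flange 1147 slope 0.124 z at axis 131.3 x [-24.2  17.1] y [15.1 19.4]
grip top 1200 slope -0.04 z at axis 173.56 x [-19.6   1.1] y [-10.3  12.9]
rim 149 slope -0.032 z at axis 112.44 x [-28.6  26.7] y [21.6 23.5]
shoulder 3974 slope 0.033 z at axis 89.95 x [-38.5  38.1] y [28.2 39.8]
```

The jar's shoulder leans 0.03 and pull is near its weight; ease off: next swing with little rise.

Emit:
carry_out:
  targets:
    - [0, 2.1, -0.1, 0.6, 0, 0, 255]
    - [0, 2.0, -0.5, 0.6, 0, 0, 255]
    - [0, 2.0, -0.6, 0.6, 0, 0, 255]
    - [0, 2.0, -0.6, 0.6, 0, 0, 255]
    - [0, 0, 0, 0, 0, 0, 255]

```text
clock: 6.2
position: [0.5646, 0.0026, 0.1384]
tool_rot: [-3.008, -0.003, 1.152]
force: [-10.0, 5.4, 13.0]
grip_width: 0.0232
```

```bash
python3 s.py; python3 fl.py;python3 s.py
```

```text
tilt 0.134 pivot along axis mm 32.91 perp mm 1.48 F [-10.    5.4  13. ] M [1.48 2.53 0.11] grip 0.0232 t 6.2
flange 1117 slope -0.136 z at axis 133.84 x [-17.2  23.9] y [15.1 19.4]
grip top 1918 slope -0.021 z at axis 177.55 x [-1.1 19.6] y [-10.1  13. ]
rim 577 slope -0.02 z at axis 115.52 x [-28.1  29. ] y [21.5 23.5]
shoulder 3873 slope -0.022 z at axis 89.52 x [-38.3  38.5] y [28.2 39.8]
tilt 0.131 pivot along axis mm 32.74 perp mm 0.83 F [-7.6  4.1  6. ] M [0.81 1.64 0.08] grip 0.0231 t 6.25
```

Emit:
carry_out:
  targets:
    - [0, -2.2, -0.7, -0.6, 0, 0, 255]
    - [0, -2.2, -0.7, -0.6, 0, 0, 255]
    - [0, -2.2, -0.7, -0.6, 0, 0, 255]
    - [0, -2.2, -0.7, -0.6, 0, 0, 255]
    - [0, 0, 0, 0, 0, 0, 255]

```text
clock: 6.67
position: [0.5546, 0.0064, 0.1416]
tool_rot: [3.014, 0.0, 1.155]
force: [4.2, -1.5, -9.9]
grip_width: 0.0233
```

Emit:
carry_out:
  targets:
    - [0, 2.4, -0.5, 0.6, 0, 0, 255]
    - [0, 2.3, -0.5, 0.6, 0, 0, 255]
    - [0, 0, 0, 0, 0, 0, 255]
    - [0, 0, 0, 0, 0, 0, 255]

```text
clock: 7.0
position: [0.5607, 0.0039, 0.1432]
tool_rot: [-3.139, -0.001, 1.152]
force: [-2.8, -1.4, 7.1]
grip_width: 0.023
```

```bash
python3 s.py; python3 fl.py;python3 s.py
```

```text
tilt 0.002 pivot along axis mm 37.22 perp mm 1.68 F [-2.8 -1.4  7.1] M [-0.25  0.55  0.04] grip 0.023 t 7.0
flange 1185 slope -0.004 z at axis 137.93 x [-20.4  23. ] y [15.1 19.4]
grip top 597 slope -0.012 z at axis 179.67 x [-9.5 12.2] y [-10.2  12.9]
rim 508 slope 0.003 z at axis 114.49 x [-27.9  28.6] y [21.5 23.5]
shoulder 3705 slope 0.0 z at axis 88.68 x [-38.4  38.3] y [28.2 39.8]
tilt 0.002 pivot along axis mm 37.23 perp mm 1.56 F [-0.3 -1.5  4.9] M [-0.3   0.25 -0.  ] grip 0.0233 t 7.05
```

Upright, about 18 mm up. Try a gentle straight pull.

Emit:
carry_out:
  targets:
    - [0, 0, -0.7, 0, 0, 0, 255]
    - [0, 0, -0.7, 0, 0, 0, 255]
    - [0, 0, -0.7, 0, 0, 0, 255]
    - [0, 0, 0, 0, 0, 0, 255]

```text
clock: 7.38
position: [0.5597, 0.0042, 0.1448]
tool_rot: [-3.141, -0.0, 1.154]
force: [2.8, -0.6, -11.8]
grip_width: 0.0229
```

```bash
python3 s.py; python3 fl.py
```

```text
tilt 0.001 pivot along axis mm 38.76 perp mm 0.7 F [  2.8  -0.6 -11.8] M [-0.3  -0.82  0.02] grip 0.0229 t 7.38
flange 1170 slope -0.0 z at axis 139.42 x [-21.5  22. ] y [15.1 19.4]
grip top 530 slope -0.002 z at axis 180.5 x [-10.6  11. ] y [-10.2  12.9]
rim 516 slope 0.007 z at axis 114.76 x [-28.5  28.7] y [21.5 23.5]
shoulder 3659 slope 0.007 z at axis 88.87 x [-38.5  38.4] y [28.2 39.8]
```

Still ~11 N at 20 mm up; jar down. One more rock.

Emit:
carry_out:
  targets:
    - [0, 2.4, 0, 0.6, 0, 0, 255]
    - [0, 2.4, -0.6, 0.6, 0, 0, 255]
    - [0, -2.4, -0.7, -0.6, 0, 0, 255]
    - [0, -2.5, -0.7, -0.6, 0, 0, 255]
    - [0, 0, 0, 0, 0, 0, 255]

```text
clock: 7.85
position: [0.5586, 0.0047, 0.1475]
tool_rot: [3.139, 0.001, 1.155]
force: [4.5, -3.3, -6.7]
grip_width: 0.023
```

```bash
python3 s.py; python3 fl.py
```

```text
tilt -0.003 pivot along axis mm 41.46 perp mm -0.36 F [ 4.5 -3.3 -6.7] M [-0.95 -1.04 -0.02] grip 0.023 t 7.85
flange 1189 slope 0.004 z at axis 142.11 x [-22.4  20.8] y [15.1 19.4]
grip top 452 slope 0.005 z at axis 182.62 x [-11.9   9.8] y [-10.   12.9]
rim 539 slope 0.014 z at axis 115.05 x [-28.7  27.9] y [21.5 23.5]
shoulder 3587 slope 0.012 z at axis 89.06 x [-38.4  38.3] y [28.3 39.8]
```

Emit:
carry_out:
  targets:
    - [0, 0, -0.5, 0, 0, 0, 255]
    - [0, 0, -0.8, 0, 0, 0, 255]
    - [0, 0, -0.8, 0, 0, 0, 255]
    - [0, 0, -0.8, 0, 0, 0, 255]
    - [0, 0, 0, 0, 0, 0, 255]

```text
clock: 8.32
position: [0.5599, 0.0044, 0.1503]
tool_rot: [-3.141, -0.0, 1.154]
force: [0.5, -0.1, -1.2]
grip_width: 0.0232
```

```bash
python3 s.py; python3 fl.py
```

```text
tilt 0.0 pivot along axis mm 44.3 perp mm 0.83 F [ 0.5 -0.1 -1.2] M [ 0.08 -0.01 -0.07] grip 0.0232 t 8.32
flange 1193 slope -0.001 z at axis 145.0 x [-21.3  22.1] y [15.1 19.4]
grip top 379 slope -0.016 z at axis 185.78 x [-10.6  11.3] y [-10.  13.]
rim 518 slope 0.0 z at axis 114.61 x [-28.   29.1] y [21.6 23.5]
shoulder 3475 slope 0.001 z at axis 88.66 x [-38.4  38.4] y [28.2 39.8]
```

Free: only the stopper's weight is left. Lift and carry to the dish.

Emit:
carry_out:
  targets:
    - [0, 0, -5, 0, 0, 0, 255]
    - [0, 0, -15, 0, 0, 0, 255]
    - [0, 0, -30, 0, 0, 0, 255]
    - [0, 0, -30, 0, 0, 0, 255]
    - [0, 0, -20, 0, 0, 0, 255]

```text
clock: 8.78
position: [0.56, 0.0046, 0.253]
tool_rot: [3.14, -0.001, 1.154]
force: [0.3, -0.2, -1.0]
grip_width: 0.023
```

Emit:
carry_out:
  targets:
    - [-10, 1.5, 0, 0, 0, 0, 255]
    - [-25, 3.5, 0, 0, 0, 0, 255]
    - [-32, 4.5, 0, 0, 0, 0, 255]
    - [-32, 4.5, 0, 0, 0, 0, 255]
    - [-32, 4.5, 0, 0, 0, 0, 255]

```text
clock: 9.2
position: [0.5226, -0.1244, 0.25]
tool_rot: [-3.141, 0.0, 1.154]
force: [0.4, -1.1, -1.7]
grip_width: 0.0231
```

Emit:
carry_out:
  targets:
    - [-32, 4.5, 0, 0, 0, 0, 255]
    - [-32, 4.5, 0, 0, 0, 0, 255]
    - [-32, 4.5, 0, 0, 0, 0, 255]
    - [-25, 3.5, 0, 0, 0, 0, 255]
    - [-15, 2, 0, 0, 0, 0, 255]

```text
clock: 9.62
position: [0.4841, -0.2583, 0.2498]
tool_rot: [-3.141, 0.001, 1.151]
force: [0.3, -0.3, -1.1]
grip_width: 0.0232
```

Emit:
carry_out:
  targets:
    - [0, 0, 20, 0, 0, 0, 255]
    - [0, 0, 35, 0, 0, 0, 255]
    - [0, 0, 35, 0, 0, 0, 255]
    - [0, 0, 20, 0, 0, 0, 255]
    - [0, 0, 0, 0, 0, 0, 255]

```text
clock: 10.03
position: [0.4835, -0.2542, 0.1362]
tool_rot: [-3.135, -0.0, 1.154]
force: [0.7, 1.2, -1.9]
grip_width: 0.023
```

```bash
python3 d.py pics/w5.png; python3 - <<'E'
from h import *
f=bot.grab_frame("side");save(f,"pics/s5.png");a=cv2.imread("pics/s5.png")[90:290,290:490]
cv2.imwrite("pics/c5.png",np.hstack([cv2.resize(cv2.imread("pics/w5.png")[:,120:],(433,400)),cv2.resize(a,(360,400))]))
E
```

```text
{'clock': np.float64(10.033), 'qpos': array([ 0.648,  0.546, -0.372,  1.875,  0.271,  0.777, -0.288]), 'position': array([ 0.483, -0.254,  0.136]), 'tool_rot': array([-3.135, -0.   ,  1.154]), 'force': array([ 0.655,  1.168, -1.879]), 'grip_width': np.float64(0.023)}
[[-0.    -0.951 -0.308  0.078]
 [ 1.    -0.     0.    -0.001]
 [-0.001 -0.308  0.951 -0.143]
 [ 0.     0.     0.     1.   ]]
blue [  236   165   173   139 15136] [ 485.8 -254.6] [ 84.9 108.8] 74.6 [ 0.495 -0.246  0.007]
```

View pics/c5.png

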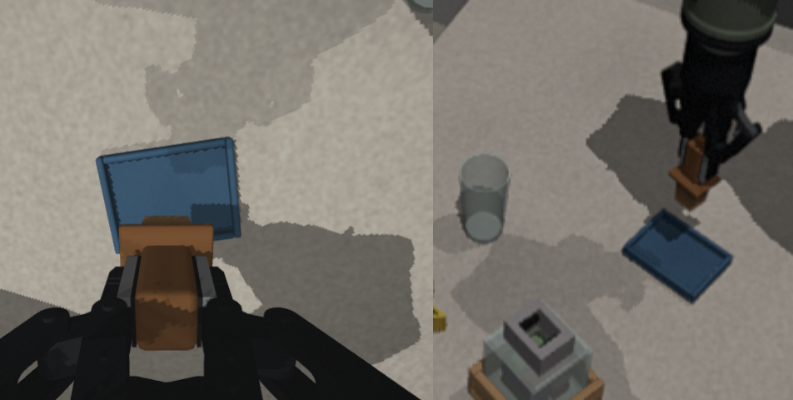

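The stopper hangs upright in the fingers over the dish (wrist crop, dish at about (170,195)); the jar is open and down in its caddy. Lower.

Emit:
carry_out:
  targets:
    - [0, 2, 20, 0, 0, 0, 255]
    - [0, 0, 30, 0, 0, 0, 255]
    - [0, 0, 20, 0, 0, 0, 255]
    - [0, 0, 10, 0, 0, 0, 255]
    - [0, 0, 0, 0, 0, 0, 255]

```text
clock: 10.55
position: [0.4875, -0.2558, 0.0598]
tool_rot: [-3.141, 0.0, 1.154]
force: [0.1, -0.2, -1.4]
grip_width: 0.0231
```

Emit:
carry_out:
  targets:
    - [0, 0, 2, 0, 0, 0, 255]
    - [0, 0, 2, 0, 0, 0, 255]
    - [0, 0, 1, 0, 0, 0, 255]
    - [0, 0, 1, 0, 0, 0, 255]
    - [0, 0, 0, 0, 0, 0, 255]

```text
clock: 10.97
position: [0.4878, -0.256, 0.0545]
tool_rot: [3.141, 0.0, 1.154]
force: [0.9, 0.2, -0.7]
grip_width: 0.023
```

Emit:
carry_out:
  targets:
    - [0, 0, 1, 0, 0, 0, 255]
    - [0, 0, 1, 0, 0, 0, 255]
    - [0, 0, 1, 0, 0, 0, 255]
    - [0, 0, 1, 0, 0, 0, 255]
    - [0, 0, 0, 0, 0, 0, 255]

```text
clock: 11.38
position: [0.4875, -0.2557, 0.0498]
tool_rot: [-3.141, -0.0, 1.154]
force: [-0.3, -0.0, -2.0]
grip_width: 0.0231
```

Emit:
carry_out:
  targets:
    - [0, 0, 0.5, 0, 0, 0, 255]
    - [0, 0, 0.5, 0, 0, 0, 255]
    - [0, 0, 0.5, 0, 0, 0, 255]
    - [0, 0, 0, 0, 0, 0, 255]
    - [0, 0, 0, 0, 0, 0, 255]

```text
clock: 11.8
position: [0.4877, -0.2558, 0.0489]
tool_rot: [3.141, 0.0, 1.154]
force: [-1.8, 0.7, 7.6]
grip_width: 0.0233
```

Standing on the dish with 7.6 N. Hold, soften the grip, then open.

Emit:
carry_out:
  targets:
    - [0, 0, 0, 0, 0, 0, 255]
    - [0, 0, 0, 0, 0, 0, 255]
    - [0, 0, 0, 0, 0, 0, 255]
  force: 20

```text
clock: 12.05
position: [0.4877, -0.2558, 0.0489]
tool_rot: [3.141, 0.0, 1.154]
force: [-2.4, 0.7, 6.5]
grip_width: 0.0235
```

Emit:
carry_out:
  targets:
    - [0, 0, 0, 0, 0, 0, 170]
    - [0, 0, 0, 0, 0, 0, 150]
    - [0, 0, 0, 0, 0, 0, 110]
    - [0, 0, 0, 0, 0, 0, 80]
    - [0, 0, 0, 0, 0, 0, 80]

```text
clock: 12.47
position: [0.4876, -0.2558, 0.0485]
tool_rot: [-3.142, -0.0, 1.154]
force: [0.2, -1.0, -0.2]
grip_width: 0.0585
```

```bash
python3 d.py pics/w6.png|head -1; python3 - <<'E'
from h import *
w=cv2.imread("pics/w6.png");cv2.imwrite("pics/c6.png",w[150:,100:540])
E
```

```text
{'clock': np.float64(12.467), 'qpos': array([ 0.6  ,  0.683, -0.312,  1.913,  0.351,  0.599, -0.355]), 'position': array([ 0.488, -0.256,  0.049]), 'tool_rot': array([-3.142, -0.   ,  1.154]), 'force': array([ 0.223, -1.008, -0.18 ]), 'grip_width': np.float64(0.059)}
```

View pics/c6.png

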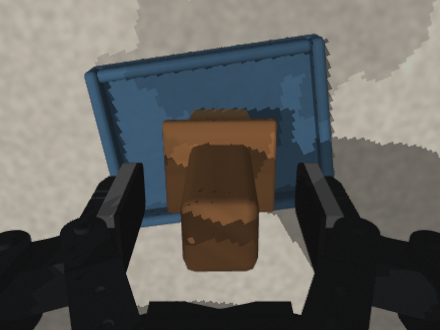

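The stopper stands upright in the dish (grip at about (220,205) in the crop), with the fingers clear on both sides. Withdraw straight up.

Emit:
carry_out:
  targets:
    - [0, 0, -5, 0, 0, 0, 60]
    - [0, 0, -15, 0, 0, 0, 60]
    - [0, 0, -30, 0, 0, 0, 60]
    - [0, 0, -35, 0, 0, 0, 60]
    - [0, 0, -35, 0, 0, 0, 60]

```text
clock: 12.93
position: [0.4871, -0.2555, 0.1701]
tool_rot: [-3.141, -0.0, 1.154]
force: [0.4, -1.0, 0.3]
grip_width: 0.0652
```

Emit:
carry_out:
  targets:
    - [-10, 0, -35, 0, 0, 0, 60]
    - [-30, 0, -20, 0, 0, 0, 60]
    - [-30, 0, 0, 0, 0, 0, 60]
    - [0, 0, 0, 0, 0, 0, 60]
    - [0, 0, 0, 0, 0, 0, 60]

```text
clock: 13.35
position: [0.4583, -0.3212, 0.224]
tool_rot: [3.141, 0.001, 1.151]
force: [0.3, 0.1, -0.8]
grip_width: 0.0654
```

```bash
python3 d.py pics/w7.png; python3 - <<'E'
from h import *
s=bot.observe();f=bot.grab_frame("wrist");P=cloud(f,s);Q=P.reshape(-1,3);Q=Q[(f["z_map"].ravel()>0)&(np.hypot(Q[:,0]-.486,Q[:,1]+.255)<.06)]
for a,b in((.083,.1),(.036,.05)):
    q=Q[(Q[:,2]>a)&(Q[:,2]<b)];r=cv2.minAreaRect((q[:,:2]*1000).astype(np.float32));print(a,b,len(q),np.round(np.median(q,0),3),np.round(r[0],1),np.round(r[1],1),round(r[2],1))
f=bot.grab_frame("side");save(f,"pics/s7.png")
E
```

```text
{'clock': np.float64(13.35), 'qpos': array([ 0.794,  0.448, -0.393,  1.769,  0.204,  0.965, -0.101]), 'position': array([ 0.458, -0.321,  0.224]), 'tool_rot': array([3.141e+00, 1.000e-03, 1.151e+00]), 'force': array([ 0.277,  0.092, -0.829]), 'grip_width': np.float64(0.065)}
[[-0.    -0.951 -0.308  0.078]
 [ 1.    -0.     0.    -0.001]
 [-0.001 -0.308  0.951 -0.143]
 [ 0.     0.     0.     1.   ]]
blue [ 245   63  142  122 9887] [ 485.5 -254.9] [ 83.1 108.6] 74.6 [ 0.486 -0.25   0.007]
0.083 0.1 1385 [ 0.487 -0.255  0.089] [ 486.9 -255.6] [25.9 23.6] 66.8
0.036 0.05 1959 [ 0.489 -0.253  0.044] [ 487.1 -255.6] [41.8 46. ] 66.4
```

View pics/s7.png

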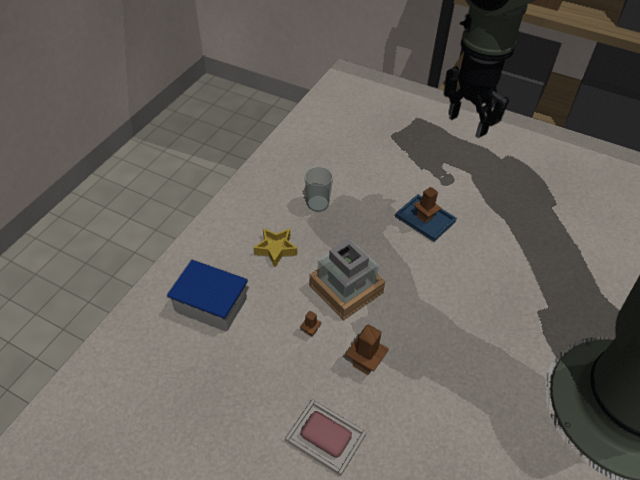

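Side view: stopper upright in the dish at about (428,205), open jar in its caddy at (348,275), everything else in place, arm clear. The measured offset from the dish centre is about 2 mm, and the grip top is at 89 mm as expected.

```bash
python3 -c "
from workcell import bot
print(bot.job_done())"
```

```text
the job is handed in; nothing more can be done
None
```

The stopper is out of the jar and standing upright in the blue dish, released, and the job is handed in at about 13.4 s of the 58 s allowed. The hand-in reports no verdict.

- **Rocking it out:** I rocked the stopper about ±0.13 rad while easing it up, and it came free about 24 mm up.
- **Setting it down:** I lowered it into the dish while still gripping it. Contact read about 7 N before I opened the fingers and withdrew.
- **Last checks:** The stopper is about 2 mm from the dish's middle. Its grip top measured 89 mm high, which matches it standing on the dish floor. In the side view the jar is down in its caddy, and the white dish, star mold, beaker and tub look unmoved.
- **Readings that disagreed:**
  - On the +x swings the wrist force read up to 33 N upward. The first was probably the flange pressing on the rim; the later ones, 13 to 20 N, came with the flange clear of the rim, and I did not find the cause.
  - On one −x swing the pull reached about 13 N and the jar leaned about 0.03 rad for a moment. I eased off, and it read level again before the stopper came out.

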